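# Load the wash chart, drop the kickstand and hold the stand upright

### The job

Take the white wash chart out of its pine block and slide it down into the slot of the aluminium frame until it is fully home, then flip the frame's kickstand over the top so that it drops all the way down behind. Then take the frame by its blue post, swing it up from its forward lean to upright and finish still holding it there by the post, because it tips forward again if you let go. Leave everything else on the shelf where it is.

Things in the scene. Friction and masses are not known exactly. Their poses are not given: they have to be found in the camera images.
- chart_mid (a point): Centre of the wash chart: a rigid white plastic plate with coloured squares on both faces, 8 mm thick (own x), 100 mm wide (own y), 120 mm tall (own z), about 110 g; its two faces are alike, so either face may point forward. It stands upright in a groove 24 mm deep in a fixed pine block 60 x 136 x 30 mm; the top 96 mm or so stand clear of the block. The groove's long side runs along the chart's own y.
- slot_mouth (a point): Middle of the mouth of the frame's slot. Axes: z points up out of the slot, y along its width (towards the kickstand side), x across it, to the back, away from the robot. The slot is 11 mm (x) by 104 mm (y) inside, with flared lips that rise 10 mm above this point and spread a few mm outward, walls 4 mm, and is 70 mm deep to its floor, so the seated chart's centre lies 10 mm below this point along z and the chart stands 50 mm out of the slot. The slot leans with the frame.
- frame (a joint): Lean of the frame about its hinge, rad: 0 upright, negative leaning forward towards the robot; stops at -0.30 (where it starts and rests under its own weight) and at 0.03. It turns freely; about 0.6 kg with its centre of mass ahead of the hinge, so it always tips forward.
- hinge (a point): Middle of the frame's hinge, 35 mm above the shelf; its own y is the hinge axis (level, towards the kickstand side), x points to the back of the stand. The slot mouth lies 115 mm above and 15 mm in front of it when the frame is upright. The hinge sits on a fixed dark steel foot 130 x 130 mm.
- kick (a joint): Turn of the kickstand on the frame, rad: 0 stowed (pointing up and forward, where it starts), 2.57 at its stop, fully down behind the frame. It turns freely about an axis parallel to the hinge: pushed to the back over the upright position it drops the rest of the way by its own weight; short of that it falls back forward.
- kick_pivot (a point): Pivot of the kickstand at the frame's side, 85 mm to the +y side of the hinge's middle and 60 mm above the hinge (frame upright). The kickstand turns about its y direction.
- kick_tab (a point): Middle of the orange foot tab at the kickstand's free end, 125 mm from the pivot: a round bar 14 mm thick and 45 mm long, parallel to the hinge axis, centred 22 mm farther out (+y) than the dark steel leg, which is 10 mm thick.
- post_grip (a point): The blue grab post of the frame, on the side opposite the kickstand: upright bar 16 mm (own x, front to back) by 22 mm (own y) by 80 mm; this point is 50 mm above its foot and 30 mm below its top. Axes parallel to those of the slot; the post leans with the frame. It lies 140 mm above the hinge, 15 mm in front of it and 85 mm to its -y side (frame upright). 17 mm are free between post and sleeve.
- bottle: Green glass bottle, 66 mm wide, 190 mm tall, loose bystander; origin under its centre.
- peg_tin: Stainless steel peg tin, 90 mm wide, 100 mm tall, loose bystander; origin under its centre.
- jar: Glass jar with white lid, 76 mm wide, 110 mm tall, loose bystander; origin under its centre.
- scoop: White plastic laundry scoop, 75 x 60 x 45 mm with an 80 mm handle to its -x, loose bystander; origin under the centre of its bowl.
- spoon_rest: Blue ceramic spoon rest, 96 mm dish with a 60 mm handle to its -x, 10 mm high, loose bystander; origin under the dish.
- clip_hanger: Spring clip hanger lying flat, 280 mm steel bar (own y) with two grey clips, 12 mm high, loose bystander; origin under the bar's middle.
Mind the look-alikes: they are no part of the job. There is more than one size of the part that bears slot_mouth; the job needs the largest.

How it is judged:
By the outcome, as a careful person would: the job done as asked, in the order asked, and still so for the second after the job is handed in, while the arm keeps its last pose, push and grip.
It also fails if it takes over 61 s, if anything falls off the work surface, if the arm or the gripper's body presses on something with over 40 N, if the wrist force passes 120 N, or if a joint passes its speed limit or range.

### The arm

A 7-joint arm with a two-finger parallel gripper is mounted at the origin on the work surface. World frame = base frame: x ahead of the robot, y to its left, z up, the work surface at z = 0. Lengths are in m, angles in rad, forces in N, time in s.
With the tool pointing down it reaches from about 0.425 to 0.825 m from the base axis. Payload 3.6 kg.
Tool frame: the origin (TCP) lies at the very end of the fingers, on their centre line; the grasp point (between the pads) lies 19 mm behind it; z points along the fingers, y is the line along which they close (so a half turn about z gives the same grasp; the last joint's range is limited). The gripper opens to 85 mm and grips with 20 to 120 N. Pads are 22 mm wide; open, the fingers measure 114 mm over their backs; the gripper's body (76 mm by 85 mm) begins 54 mm behind the grasp point. The pads swing forward as they close: fully open they stand 13 mm farther back than shut.
Start: joints at [-0.026, 0.615, -0.013, 1.423, 0.008, 1.103, -0.04], TCP at [0.65, 0, 0.231] pointing down, gripper open.
Joint ranges: [-3.12, 3.12], [-0.3, 2.06], [-1.34, 1.32], [0.26, 2.42], [-1.36, 4.5], [0.01, 1.98], [-2.84, 2.84]. Speed limits (rad/s): [2.79, 2.79, 3.14, 3.14, 3.14, 3.14, 3.14].

### API

Orientations are given as a 3x3 rotation matrix whose columns are the frame's x, y, z axes.
In Python, from rig import ctrl gives the robot as it stands. The module is installed in compiled form; this text tells all that it offers.
- The arm moves only by the tool servo_tool, never from a script. Its argument "commands" is a list of rows, each a list of 7 numbers: the shift along the world's x, y, z normalised to -1 to 1, where 1 is 0.025 m, then the turn, a rotation vector about the world's x, y, z normalised to -1 to 1, where 1 is 5 degrees, then the opening, from -1 (shut) to 1 (fully open). A call has 1 to 12 rows; each row shifts and turns the commanded pose from where the row before left it; what a row does not reach is not made up. A row lasts 1/12 s, in which the tool goes at most 41.7 mm and 7.16 degrees, less where a joint would pass 70% of its speed; a pose out of reach is approached as far as the arm can. A call with a number of a shift or a turn outside -1 to 1 is refused whole. A call with a gripper value outside its range is refused whole. The fingers move at their own pace and stop on an object; "grip_force" is the grip in N (left out, the last holds). Time passes only in rows, so rows that do not move let the fingers close. It gives the time, the measured TCP pose, the force, the opening and the grip force at its end, in the units of the state.
- ctrl.read_state(): the state, without advancing time (a new reading comes with each control period).
- ctrl.camera(name): name is "scene" or "side" or "wrist"; returns the picture (480x640x3 uint8, blue, green, red); there is no depth.
- ctrl.camera_model(name): a dict with "fx", "fy", "cx", "cy" (pixels), "camera_from_world" (4x4, takes a point from world to camera coordinates). Camera axes: x right, y down, z forward; pixel columns grow to the right and rows downward; lengths in m; the calibration is good to about 2 mm. A picture is of the moment at which its call begins: read the wrist's pose just before it. camera_model takes no time and is no camera call; for the wrist camera it gives the pose at the moment of the call.
- ctrl.job_done(): hands the job in; it is judged then, once.
The state is a dict: "time": time; "joint_positions": joint angles; "joint_vel": joint speeds; "joint_efforts": joint torques, N m; "tool_pos": TCP position; "eef_rot": TCP orientation; "wrist_force": force on the tool from outside, world axes, zero at the start; "wrist_torque": the same for the moment, N m; "opening": finger opening in m; "gripper_force": force on a finger pad.
Only numpy, scipy, OpenCV 4.12 (cv2) and the standard library are available. Lean on these libraries where they do the work, as an engineer would, in place of code of your own. Each camera call takes 0.05 s, during which the arm holds its last target. There are 200 camera calls.

## Working session

There is one attempt and no reset: what is moved stays moved. The work goes in short steps, Python scripts to look and compute and a tool call to move; the robot and the scene stay as the last step left them, time stands still between calls to the robot, and variables do not carry over. Pictures are saved under pics/ and viewed, at most 12 in all, crops included, and the job is handed in when it is done.

Besides the shell and the picture viewer there is one more tool, called after "Request:" as name(argument=value, ...) on one line, values as JSON. servo_tool: Moves the arm, as the interface text tells. Its arguments: {"type":"object","properties":{"commands":{"type":"array"},"grip_force":{"type":"number"}},"required":["commands"]}

```bash
mkdir -p pics; python3 - <<'E'
from rig import ctrl
import cv2,numpy as np
for n in ("scene","side"):
    cv2.imwrite(f"pics/{n}0.png",ctrl.camera(n))
    m=ctrl.camera_model(n); print(n,m["fx"],m["cx"],m["cy"],np.round(m["camera_from_world"],4).tolist())
s=ctrl.read_state(); print(s["time"],s["tool_pos"],s["eef_rot"],s["opening"])
E
```

```text
scene 469.18345912991333 315.20635837400346 244.63847644321135 [[0.5794, 0.8149, 0.0151, -0.3403], [0.603, -0.4162, -0.6806, -0.2591], [-0.5483, 0.4034, -0.7325, 1.5058], [0.0, 0.0, 0.0, 1.0]]
side 559.9597225660905 319.5417812929607 239.34018559728423 [[0.991, -0.1322, -0.0184, -0.5781], [-0.1102, -0.7323, -0.672, 0.1317], [0.0754, 0.668, -0.7404, 1.6234], [0.0, 0.0, 0.0, 1.0]]
0.1 [6.49305613e-01 6.31230319e-05 2.30235110e-01] [[-1.57918726e-04  9.99997234e-01 -2.34662274e-03]
 [ 9.99999988e-01  1.57922007e-04  1.21275112e-06]
 [ 1.58333114e-06 -2.34662252e-03 -9.99997247e-01]] 0.08558990032529826
```

View pics/scene0.png

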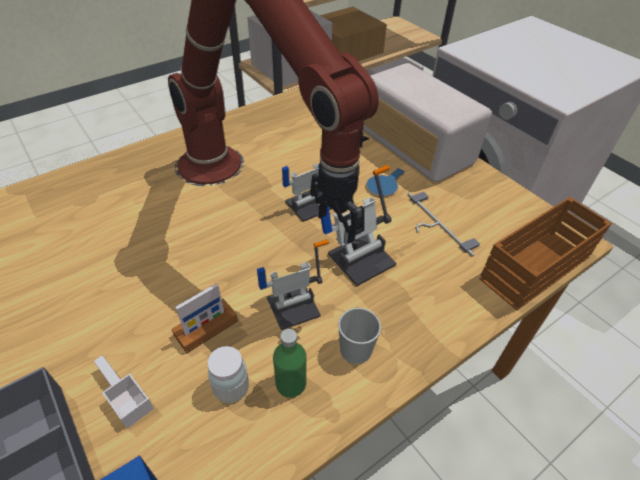

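View pics/side0.png

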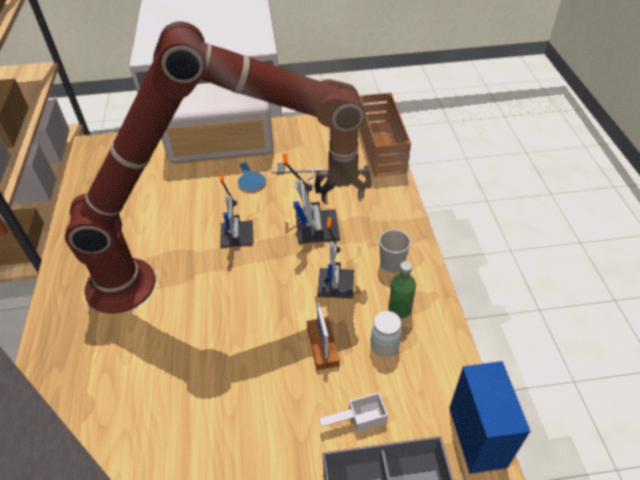

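The largest frame stands at scene (362,258) / side (318,227), partly hidden by the gripper. The chart is at scene (200,310) / side (323,335). I'll do a rough triangulation, then zoom in.

```bash
cat > h.py <<'E'
from rig import ctrl
import cv2,numpy as np
from scipy.optimize import least_squares
def proj(m,p):
    q=m["camera_from_world"]@np.r_[p,1]; return np.array([m["fx"]*q[0]/q[2]+m["cx"],m["fy"]*q[1]/q[2]+m["cy"]])
def tri(obs,x0=(.6,0,.1)):
    ms=[(ctrl.camera_model(n) if isinstance(n,str) else n,u) for n,u in obs]
    r=least_squares(lambda p:np.concatenate([proj(m,p)-u for m,u in ms]),x0); return np.round(r.x,4),round(float(np.abs(r.fun).max()),1)
def onz(n,u,z):
    m=ctrl.camera_model(n) if isinstance(n,str) else n
    r=least_squares(lambda p:proj(m,[p[0],p[1],z])-u,(.6,0)); return np.round(r.x,4)
def crop(im,x,y,w,h,k): return cv2.resize(im[y:y+h,x:x+w],None,fx=k,fy=k,interpolation=cv2.INTER_CUBIC)
E
python3 - <<'E'
from h import *
a=cv2.imread("pics/scene0.png");b=cv2.imread("pics/side0.png")
A=crop(a,165,275,80,75,5);B=crop(b,285,295,80,75,5)
C=crop(a,310,160,100,75*0+125,3);D=crop(b,265,145,100,125,3)
out=np.zeros((600,800,3),np.uint8);out[:375,:400]=A;out[:375,400:]=B
cv2.imwrite("pics/c1.png",out[:375])
print(tri([("scene",(180,310)),("side",(327,353))]),tri([("scene",(219,290)),("side",(320,307))]))
print("tin",onz("scene",(357,355),0),"jar",onz("scene",(230,395),0),"bottle",onz("scene",(291,388),0))
E
```

```text
(array([ 0.5465, -0.3369,  0.0818]), 6.8) (array([ 0.5543, -0.2373,  0.1085]), 0.4)
tin [ 0.8081 -0.0427] jar [ 0.7292 -0.3187] bottle [ 0.7891 -0.2061]
```

View pics/c1.png

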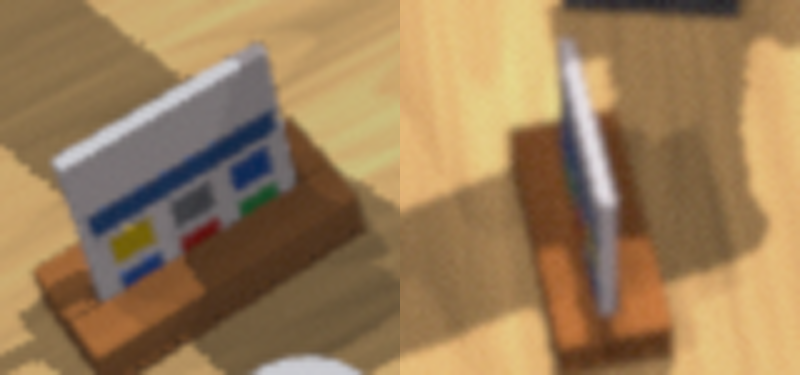

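```bash
python3 - <<'E'
from h import *
print(tri([("scene",(177,307.8)),("side",(326.6,334.8))]),tri([("scene",(217.5,285)),("side",(318.6,303.6))]))
for n,u,v in(("scene",(177,307.8),(217.5,285)),("side",(326.6,334.8),(318.6,303.6))):print(onz(n,u,.126),onz(n,v,.126))
for n,L in(("scene",[(360,235),(335,262),(397,263),(362,279)]),("side",[(297,215),(340,240),(338,210)])):
  for u in L:print(n,u,onz(n,u,.01))
E
```

```text
(array([ 0.5583, -0.3335,  0.1254]), 0.0) (array([ 0.5512, -0.237 ,  0.1231]), 0.3)
[ 0.5588 -0.3336] [ 0.5529 -0.2372]
[ 0.5583 -0.3339] [ 0.5513 -0.24  ]
scene (360, 235) [0.5294 0.1916]
scene (335, 262) [0.5683 0.0763]
scene (397, 263) [0.6628 0.2068]
scene (362, 279) [0.6521 0.0982]
side (297, 215) [0.537  0.1959]
side (340, 240) [0.6558 0.0691]
side (338, 210) [0.6698 0.1985]
```

Request:
servo_tool(commands=[[-0.31, -0.95, 0.05, 0, 0, 0.064, 1], [-0.31, -0.95, 0.05, 0, 0, 0.064, 1], [-0.31, -0.95, 0.05, 0, 0, 0.064, 1], [-0.31, -0.95, 0.05, 0, 0, 0.064, 1], [-0.31, -0.95, 0.05, 0, 0, 0.064, 1], [-0.31, -0.95, 0.05, 0, 0, 0.064, 1], [-0.31, -0.95, 0.05, 0, 0, 0.064, 1], [-0.31, -0.95, 0.05, 0, 0, 0.064, 1], [-0.31, -0.95, 0.05, 0, 0, 0.064, 1], [-0.31, -0.95, 0.05, 0, 0, 0.064, 1], [-0.31, -0.95, 0.05, 0, 0, 0.064, 1], [-0.31, -0.95, 0.05, 0, 0, 0.064, 1]])

```text
time: 1.1
tool_pos: [0.5561, -0.2859, 0.2458]
eef_rot: [[-0.067, 0.998, -0.001], [0.998, 0.067, 0.001], [0.001, -0.001, -1.0]]
wrist_force: [0.5, -0.4, -0.9]
opening: 0.0852
gripper_force: 0.0
```

Request:
servo_tool(commands=[[0, 0, 0, 0, 0, 0, 1], [0, 0, 0, 0, 0, 0, 1], [0, 0, 0, 0, 0, 0, 1]])

```text
time: 1.35
tool_pos: [0.5571, -0.2837, 0.2458]
eef_rot: [[-0.068, 0.998, -0.001], [0.998, 0.068, 0.002], [0.002, -0.0, -1.0]]
wrist_force: [0.5, 0.9, 0.1]
opening: 0.0856
gripper_force: 0.0
```

```bash
python3 - <<'E'
from h import *
import pickle
ims={};ms={}
for n in("wrist","scene","side"):
    ms[n]=ctrl.camera_model(n);ims[n]=ctrl.camera(n)
pickle.dump((ims,ms),open("v1.pkl","wb"))
s=ctrl.read_state();print(s["tool_pos"],s["eef_rot"].round(3))
out=np.concatenate([crop(ims["scene"],310,155,100,130,4),crop(ims["side"],260,140,100,130,4)],1)
cv2.imwrite("pics/c2.png",out);cv2.imwrite("pics/w2.png",ims["wrist"])
E
```

```text
[ 0.55772276 -0.28290654  0.24606299] [[-0.07   0.998 -0.   ]
 [ 0.998  0.07   0.001]
 [ 0.001  0.    -1.   ]]
```

View pics/c2.png

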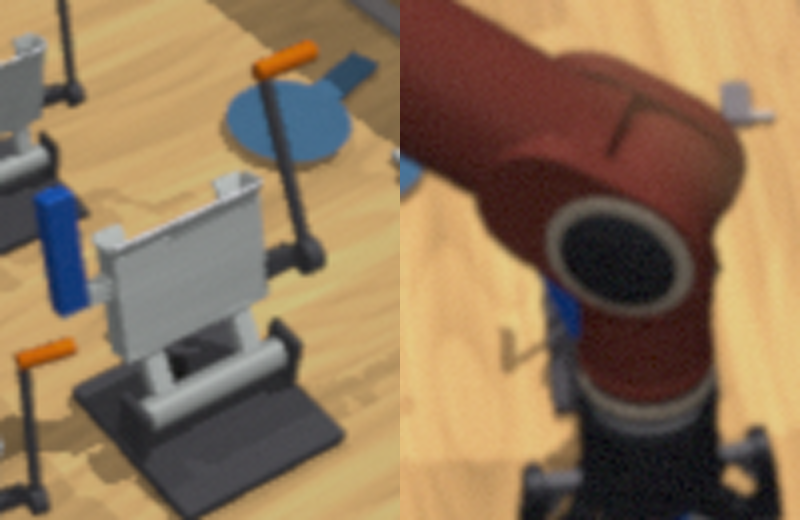

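View pics/w2.png

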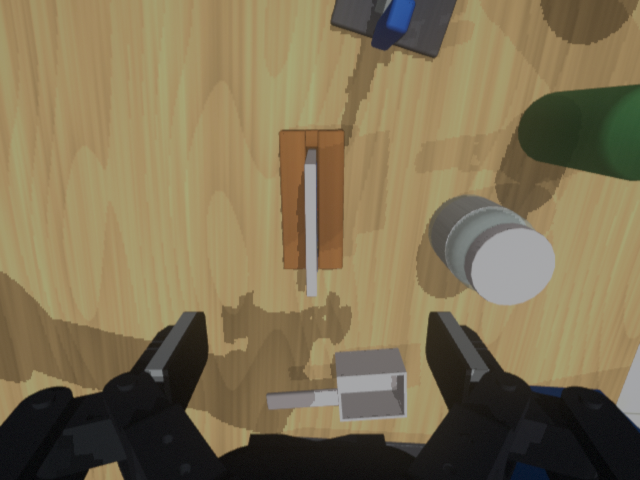

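```bash
cat >> h.py <<'E'
def Rz(a):c,s=np.cos(a),np.sin(a);return np.array([[c,-s,0],[s,c,0],[0,0,1]])
def Ry(a):c,s=np.cos(a),np.sin(a);return np.array([[c,0,s],[0,1,0],[-s,0,c]])
def FW(q,p,lean=-.3): # frame-local point to world; q=(x,y,yaw)
    return np.r_[q[0],q[1],.035]+Rz(q[2])@Ry(lean)@np.array(p,float)
E
python3 - <<'E'
from h import *
import pickle
ims,ms=pickle.load(open("v1.pkl","rb"))
w=ms["wrist"]
print("chart",onz(w,(311,150),.126),onz(w,(312,296),.126), "blk",[onz(w,u,.03) for u in((280,130),(343,130),(284,268),(342,268))])
o=lambda x,y:np.array([310+x/4,155+y/4])
S=ms["scene"]
pts=[((-15,-85,170),o(55,193)),((-3,-56,125),o(118,258)),((-3,56,125),o(262,185)),((0,0,0),o(217,378)),((-15,-85,90),o(68,308)),((0,85,60),o(306,255))]
def f(q):
    r=[proj(S,FW(q,np.array(p)/1e3))-u for p,u in pts]
    k=q[3];r.append(proj(S,FW(q,(-.125*np.sin(k),.107,.06+.125*np.cos(k))))-o(287,58))
    return np.concatenate(r)
r=least_squares(f,(.6,.13,.1,.6),loss="soft_l1");print(r.x,f(r.x).reshape(-1,2).round(1).tolist())
for u in((75,393),(192,517),(343,437)):print(onz(S,o(*u),.008))
q=r.x
for n,p in(("mouth",(-.015,0,.115)),("post",(-.015,-.085,.14)),("pivot",(0,.085,.06)),("tab",(-.125*np.sin(q[3]),.107,.06+.125*np.cos(q[3])))):print(n,FW(q,p).round(4))
E
```

```text
chart [ 0.5507 -0.2255] [ 0.5584 -0.3334] blk [array([ 0.521 , -0.2183]), array([ 0.5776, -0.2144]), array([ 0.5302, -0.3522]), array([ 0.5887, -0.3482])]
[ 0.59698783  0.1446261  -0.02601783  0.27206065] [[-0.1, 0.3], [-0.5, -2.3], [-0.0, -1.0], [-1.0, 1.7], [1.3, 0.4], [0.5, -0.1], [-0.0, 0.1]]
[0.5332 0.0822]
[0.6583 0.0805]
[0.663  0.2026]
mouth [0.5487 0.1459 0.1404]
post [0.5391 0.0611 0.1643]
pivot [0.5815 0.2301 0.0923]
tab [0.5144 0.2538 0.1974]
```

Request:
servo_tool(commands=[[-0.12, -0.05, -0.8, 0, 0, 0.06, 1], [0, 0, -0.8, 0, 0, 0, 1], [0, 0, -0.8, 0, 0, 0, 1], [0, 0, -0.8, 0, 0, 0, 1], [0, 0, -0.8, 0, 0, 0, 1], [0, 0, -0.8, 0, 0, 0, 1], [0, 0, -0.8, 0, 0, 0, 1], [0, 0, -0.4, 0, 0, 0, 1], [0, 0, 0, 0, 0, 0, 1], [0, 0, 0, 0, 0, 0, 1], [0, 0, 0, 0, 0, 0, 1]])

```text
time: 2.42
tool_pos: [0.5551, -0.2863, 0.0976]
eef_rot: [[-0.073, 0.997, 0.002], [0.997, 0.073, -0.001], [-0.001, 0.002, -1.0]]
wrist_force: [-0.4, 0.1, 0.5]
opening: 0.0852
gripper_force: 0.0
```

Request:
servo_tool(commands=[[0, 0, 0, 0, 0, 0, -0.3], [0, 0, 0, 0, 0, 0, -0.6], [0, 0, 0, 0, 0, 0, -0.8], [0, 0, 0, 0, 0, 0, -1], [0, 0, 0, 0, 0, 0, -1], [0, 0, 0, 0, 0, 0, -1], [0, 0, 0, 0, 0, 0, -1], [0, 0, 0, 0, 0, 0, -1], [0, 0, 0, 0, 0, 0, -1]], grip_force=50)

```text
time: 3.17
tool_pos: [0.554, -0.2864, 0.0965]
eef_rot: [[-0.072, 0.997, 0.0], [0.997, 0.072, -0.0], [-0.0, -0.0, -1.0]]
wrist_force: [-1.2, -0.1, 2.1]
opening: 0.0072
gripper_force: 49.5
```

Request:
servo_tool(commands=[[0, 0, 0.4, 0, 0, 0, -1], [0, 0, 0.6, 0, 0, 0, -1], [0, 0, 1, 0, 0, 0, -1], [0, 0, 1, 0, 0, 0, -1], [0, 0, 1, 0, 0, 0, -1], [0, 0, 1, 0, 0, 0, -1], [0, 0, 1, 0, 0, 0, -1], [0, 0, 1, 0, 0, 0, -1], [0, 0, 1, 0, 0, 0, -1], [0, 0, 1, 0, 0, 0, -1], [0, 0, 1, 0, 0, 0, -1]])

```text
time: 4.08
tool_pos: [0.5535, -0.2859, 0.3479]
eef_rot: [[-0.072, 0.997, -0.0], [0.997, 0.072, 0.0], [0.0, -0.0, -1.0]]
wrist_force: [0.5, -1.0, -1.3]
opening: 0.0074
gripper_force: 49.1
```

Request:
servo_tool(commands=[[-0.1, 0.9, 0, 0, 0, -0.1, -1], [-0.1, 0.9, 0, 0, 0, -0.1, -1], [-0.1, 0.9, 0, 0, 0, -0.1, -1], [-0.1, 0.9, 0, 0, 0, -0.1, -1], [-0.1, 0.9, 0, 0, 0, -0.1, -1], [-0.1, 0.9, 0, 0, 0, -0.1, -1], [-0.1, 0.9, 0, 0, 0, -0.1, -1], [-0.1, 0.9, 0, 0, 0, -0.1, -1], [-0.1, 0.9, 0, 0, 0, -0.1, -1], [-0.1, 0.9, 0, 0, 0, -0.1, -1], [-0.1, 0.9, 0, 0, 0, -0.13, -1], [-0.1, 0.9, 0, 0, 0, 0, -1]])

```text
time: 5.08
tool_pos: [0.5233, -0.0151, 0.3466]
eef_rot: [[0.027, 1.0, -0.0], [1.0, -0.027, 0.0], [0.0, -0.0, -1.0]]
wrist_force: [0.4, -0.3, -1.4]
opening: 0.007
gripper_force: 49.2
```

Request:
servo_tool(commands=[[-0.1, 0.9, 0, 0, -0.34, 0, -1], [-0.1, 0.9, 0, 0, -0.34, 0, -1], [-0.1, 0.9, 0, 0, -0.34, 0, -1], [-0.1, 0.9, 0, 0, -0.34, 0, -1], [-0.1, 0.9, 0, 0, -0.34, 0, -1], [0, 0.83, -0.3, 0, -0.34, 0, -1], [0, 0, -0.5, 0, -0.34, 0, -1], [0, 0, -0.7, 0, -0.34, 0, -1], [0, 0, -0.7, 0, -0.34, 0, -1], [0, 0, -0.7, 0, -0.38, 0, -1], [0, 0, -0.2, 0, 0, 0, -1], [0, 0, 0, 0, 0, 0, -1]])

```text
time: 6.08
tool_pos: [0.5127, 0.1259, 0.2744]
eef_rot: [[0.016, 0.952, 0.306], [1.0, -0.021, 0.013], [0.019, 0.306, -0.952]]
wrist_force: [-7.2, 9.9, 18.8]
opening: 0.0067
gripper_force: 56.3
```

Request:
servo_tool(commands=[[0, 0, 0.8, 0, 0, 0, -1], [0, 0, 0.8, 0, 0, 0, -1], [0, 0.4, 0, 0, 0, 0, -1], [0, 0.8, 0, 0, 0, 0, -1], [0, 0, 0, 0, 0, 0, -1], [0, 0, 0, 0, 0, 0, -1]])

```text
time: 6.58
tool_pos: [0.5108, 0.1481, 0.3089]
eef_rot: [[0.022, 0.955, 0.295], [1.0, -0.024, 0.001], [0.008, 0.295, -0.955]]
wrist_force: [-0.2, 0.1, -1.0]
opening: 0.0072
gripper_force: 53.2
```

```bash
python3 - <<'E'
from h import *
import pickle
ims={};ms={}
for n in("wrist","scene","side"):
    ms[n]=ctrl.camera_model(n);ims[n]=ctrl.camera(n)
pickle.dump((ims,ms),open("v2.pkl","wb"))
s=ctrl.read_state();print(s["tool_pos"],s["eef_rot"].round(3),s["wrist_force"])
out=np.concatenate([crop(ims["scene"],305,135,110,150,3.6),crop(ims["side"],255,90,110,150,3.6)],1)
cv2.imwrite("pics/c3.png",out)
E
```

```text
[0.51122513 0.1458079  0.30857679] [[ 0.027  0.955  0.295]
 [ 1.    -0.027 -0.001]
 [ 0.007  0.295 -0.956]] [-0.8689505  -1.21732673 -1.32218699]
```

View pics/c3.png

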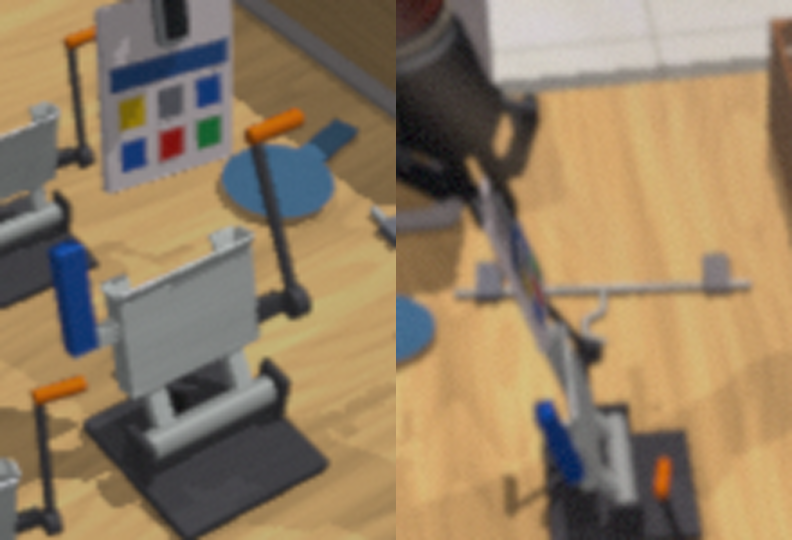

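```bash
python3 - <<'E'
from h import *
import pickle
ims,ms=pickle.load(open("v2.pkl","rb"))
S,D=ms["scene"],ms["side"]
s=lambda x,y:np.array([305+x/3.6,135+y/3.6]); d=lambda x,y:np.array([255+(x-396)/3.6,90+y/3.6])
st=ctrl.read_state();T=st["tool_pos"];R=st["eef_rot"]
pts=[(S,(0,-85,170),s(69,248)),(S,(-3,-56,125),s(118,292)),(S,(-3,56,125),s(252,234)),(S,(0,0,0),s(215,412)),(S,(-15,-85,90),s(82,352)),(S,(0,85,60),s(293,300)),(D,(-15,-85,170),d(546,408)),(D,(0,85,60),d(592,347)),(D,(-15,-85,90),d(572,480))]
pts[0]=(S,(-15,-85,170),s(69,248))
f=lambda q:np.concatenate([proj(m,FW(q,np.array(p)/1e3))-u for m,p,u in pts])
r=least_squares(f,(.6,.13,0),loss="soft_l1");q=r.x;print(q,f(q).reshape(-1,2).round(1).tolist())
print("mouth",FW(q,(-.015,0,.115)))
# chart: offsets a (tool x), b (tool z of bottom), t rot about tool y, c tool y
cp=[(S,-.05,0,s(107,190)),(S,.05,0,s(232,152)),(S,-.05,-.12,s(97,2)),(D,-.05,0,d(549,352))]
def cw(v,x,z):
    a,b,t=v;x,z=x*np.cos(t)-z*np.sin(t),x*np.sin(t)+z*np.cos(t)
    return T+R@np.array([a+x,0,b+z])
g=lambda v:np.concatenate([proj(m,cw(v,x,z))-u for m,x,z,u in cp])
r=least_squares(g,(0,.09,0));v=r.x;print("chart",v,g(v).reshape(-1,2).round(1).tolist(),cw(v,0,0))
for x in(-.05,.05):print("corner",cw(v,x,0))
# chart-bottom in slot coordinates
A=Rz(q[2])@Ry(-.3);M=FW(q,(-.015,0,.115))
print("slot coords bottom mid mm",(A.T@(cw(v,0,0)-M)*1e3).round(1),"rel rot",(A.T@R).round(3))
E
```

```text
[ 0.5958762   0.14454652 -0.02504757] [[-0.8, -0.6], [0.9, 0.9], [0.1, -0.0], [-1.8, 1.5], [0.2, -0.6], [0.3, 0.1], [-0.5, -0.3], [-1.1, 0.9], [1.7, -2.0]]
mouth [0.54757649 0.14575657 0.14043089]
chart [-0.00784801  0.08713671  0.1132624 ] [[-0.3, 0.1], [-0.6, -0.0], [0.3, 1.1], [-1.4, -1.3]] [0.53671064 0.13784831 0.22526094]
corner [0.533725   0.08819478 0.23032187]
corner [0.53969629 0.18750184 0.22020001]
slot coords bottom mid mm [14.9 -8.2 84.2] rel rot [[ 0.003  1.    -0.001]
 [ 1.    -0.003  0.006]
 [ 0.006 -0.001 -1.   ]]
```

Request:
servo_tool(commands=[[-0.4, -0.02, 0, 0.31, -0.01, 0.095, -1], [-0.2, -0.02, 0, 0.31, -0.01, 0.095, -1], [0, -0.02, 0, 0.31, -0.01, 0.095, -1], [0, 0, -0.1, 0.31, -0.01, 0.095, -1], [0.1, 0, -0.4, 0, 0, 0, -1], [0.2, 0, -0.6, 0, 0, 0, -1], [0.2, 0, -0.6, 0, 0, 0, -1], [0.2, 0, -0.5, 0, 0, 0, -1], [0.03, 0, -0.2, 0, 0, 0, -1], [0, 0, 0, 0, 0, 0, -1], [0, 0, 0, 0, 0, 0, -1]])

```text
time: 7.65
tool_pos: [0.5147, 0.1451, 0.2489]
eef_rot: [[-0.007, 0.955, 0.297], [0.993, -0.027, 0.113], [0.116, 0.296, -0.948]]
wrist_force: [0.1, 0.9, -0.8]
opening: 0.007
gripper_force: 53.1
```

```bash
python3 - <<'E'
from h import *
import pickle
ims={};ms={}
for n in("wrist","scene","side"):
    ms[n]=ctrl.camera_model(n);ims[n]=ctrl.camera(n)
pickle.dump((ims,ms),open("v3.pkl","wb"))
s=ctrl.read_state();print(s["tool_pos"],s["eef_rot"].round(3),s["wrist_force"])
out=np.concatenate([crop(ims["scene"],320,150,80,110,5),crop(ims["side"],275,120,80,110,5)],1)
cv2.imwrite("pics/c4.png",out)
E
```

```text
[0.51505571 0.1456264  0.24982152] [[-0.008  0.954  0.299]
 [ 0.993 -0.027  0.113]
 [ 0.116  0.298 -0.948]] [ 0.67926872 -0.31166288 -0.58076448]
```

View pics/c4.png

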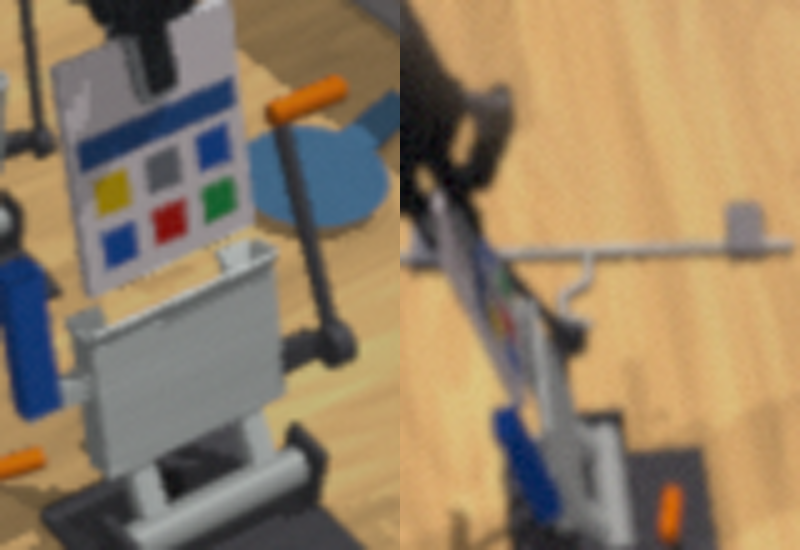

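```bash
python3 - <<'E'
from h import *
import pickle
ims,ms=pickle.load(open("v3.pkl","rb"))
S,D=ms["scene"],ms["side"]
s=lambda x,y:np.array([320+x/5,150+y/5]); d=lambda x,y:np.array([275+(x-400)/5,120+y/5])
st=ctrl.read_state();T=st["tool_pos"];R=st["eef_rot"]
q=np.array([0.5959,0.14455,-0.025])
print("lip pred vs seen",[((proj(S,FW(q,p))-[320,150])*5).round() for p in((.0,-.056,.125),(.0,.056,.125))],"seen 90,343 270,255")
def cw(v,x,z,y=0):
    a,b,t,c=v;x,z=x*np.cos(t)-z*np.sin(t),x*np.sin(t)+z*np.cos(t)
    return T+R@np.array([a+x,c+y,b+z])
# back face (+tool y .004) faces scene
cp=[(S,-.05,0,.004,s(93,296)),(S,.05,0,.004,s(252,230)),(S,-.05,-.12,.004,s(54,66)),(D,-.05,-.12,0,d(437,198))]
A=Rz(q[2])@Ry(-.3);M=FW(q,(-.015,0,.115))
for free in(0,1):
    k=lambda v:np.r_[v[:3],v[3]*free]
    g=lambda v:np.concatenate([proj(m,cw(k(v),x,z,y))-u for m,x,z,y,u in cp])
    r=least_squares(g,(0,.09,0,0));v=k(r.x);print(v.round(4),g(v).reshape(-1,2).round(1).tolist())
    print("slot coords mm",[(A.T@(cw(v,x,0)-M)*1e3).round(1) for x in(-.05,0,.05)])
E
```

```text
lip pred vs seen [array([ 97., 337.]), array([279., 252.])] seen 90,343 270,255
[-0.0112  0.0858  0.2147  0.    ] [[-1.1, -1.9], [0.2, -0.3], [4.0, -4.0], [0.6, 8.4]]
slot coords mm [array([  1.3, -51.5,  32.3]), array([ 1.4, -1.7, 27.6]), array([ 1.6, 48. , 22.9])]
[-0.0157  0.0806  0.2109  0.0075] [[-1.3, -1.8], [0.3, -0.3], [3.6, -4.2], [2.7, 7.7]]
slot coords mm [array([  8.8, -56.6,  36.7]), array([ 8.9, -6.8, 32.3]), array([ 9.1, 43. , 27.8])]
```

```bash
python3 - <<'E'
from h import *
import pickle
ims,ms=pickle.load(open("v3.pkl","rb"))
S,D=ms["scene"],ms["side"]
s=lambda x,y:np.array([320+x/5,150+y/5]); d=lambda x,y:np.array([275+(x-400)/5,120+y/5])
st=ctrl.read_state();T=st["tool_pos"];R=st["eef_rot"]
q=np.array([0.5959,0.14455,-0.025])
def cw(v,x,z,y=0):
    a,b,t,c=v;x,z=x*np.cos(t)-z*np.sin(t),x*np.sin(t)+z*np.cos(t)
    return T+R@np.array([a+x,c+y,b+z])
cp=[(S,-.05,0,.004,s(93,296)),(S,.05,0,.004,s(252,230)),(S,-.05,-.12,.004,s(54,66))]
A=Rz(q[2])@Ry(-.3);M=FW(q,(-.015,0,.115))
for free in(0,1):
    k=lambda v:np.r_[v[:3],v[3]*free]
    g=lambda v:np.concatenate([proj(m,cw(k(v),x,z,y))-u for m,x,z,y,u in cp])
    r=least_squares(g,(0,.09,0,0));v=k(r.x);print(v.round(4),g(v).reshape(-1,2).round(1).tolist())
    print("slot coords mm",[(A.T@(cw(v,x,0)-M)*1e3).round(1) for x in(-.05,0,.05)])
    print("side pred",[((proj(D,cw(v,*c))-[275,120])*5+[400,0]).round() for c in((-.05,0),(-.05,-.12),(.05,-.12),(.05,0))])
print("side lips",[((proj(D,FW(q,p))-[275,120])*5+[400,0]).round() for p in((-.025,-.056,.125),(-.005,-.056,.125),(-.025,.056,.125),(-.005,.056,.125))])
E
```

```text
[-0.0116  0.0885  0.1316  0.    ] [[-0.9, 0.6], [0.2, -0.8], [0.7, 0.1]]
slot coords mm [array([  1.3, -51.8,  25.4]), array([ 1.5, -1.8, 24.8]), array([ 1.6, 48.2, 24.3])]
side pred [array([521., 409.]), array([446., 261.]), array([435., 146.]), array([508., 294.])]
[-0.0104  0.0899  0.1318 -0.0022] [[-0.8, 0.6], [0.1, -0.8], [0.7, 0.2]]
slot coords mm [array([ -0.8, -50.4,  24.1]), array([-0.7, -0.4, 23.6]), array([-0.6, 49.6, 23. ])]
side pred [array([518., 410.]), array([442., 262.]), array([432., 148.]), array([505., 295.])]
side lips [array([512., 437.]), array([545., 427.]), array([497., 308.]), array([528., 298.])]
```

Request:
servo_tool(commands=[[0, 0.04, 0, 0.11, 0, 0.03, -1], [0.14, 0, -0.46, 0, 0, 0, -1], [0.14, 0, -0.46, 0, 0, 0, -1], [0.14, 0, -0.46, 0, 0, 0, -1], [0.14, 0, -0.46, 0, 0, 0, -1], [0, 0, 0, 0, 0, 0, -1]])

```text
time: 8.3
tool_pos: [0.528, 0.1457, 0.2012]
eef_rot: [[-0.01, 0.956, 0.294], [0.992, -0.027, 0.122], [0.124, 0.293, -0.948]]
wrist_force: [-0.7, -0.2, -0.5]
opening: 0.0074
gripper_force: 53.6
```

Request:
servo_tool(commands=[[0.14, 0, -0.46, 0, 0, 0, -1], [0.14, 0, -0.46, 0, 0, 0, -1], [0.14, 0, -0.46, 0, 0, 0, -1], [0, 0, 0, 0, 0, 0, -1]])

```text
time: 8.63
tool_pos: [0.5387, 0.1457, 0.1671]
eef_rot: [[-0.01, 0.956, 0.294], [0.992, -0.027, 0.122], [0.124, 0.293, -0.948]]
wrist_force: [-0.4, -1.2, -1.4]
opening: 0.0073
gripper_force: 53.6
```

Request:
servo_tool(commands=[[0.06, 0, -0.2, 0, 0, 0, -1], [0.05, 0, -0.15, 0, 0, 0, -1], [0.03, 0, -0.1, 0, 0, 0, -1], [0, 0, 0, 0, 0, 0, -1], [0, 0, 0, 0, 0, 0, -1]])

```text
time: 9.05
tool_pos: [0.5423, 0.1477, 0.1586]
eef_rot: [[-0.011, 0.955, 0.297], [0.992, -0.027, 0.125], [0.127, 0.296, -0.947]]
wrist_force: [-6.1, -0.4, 7.8]
opening: 0.0071
gripper_force: 55.6
```

Request:
servo_tool(commands=[[0.04, 0, -0.12, 0, 0, 0, -1], [0, 0, 0, 0, 0, 0, -1], [0, 0, 0, 0, 0, 0, -0.6], [0, 0, 0, 0, 0, 0, -0.6], [0, 0, 0, 0, 0, 0, -0.6], [0, 0, 0, 0, 0, 0, -0.6]])

```text
time: 9.55
tool_pos: [0.5443, 0.147, 0.1544]
eef_rot: [[-0.011, 0.954, 0.298], [0.992, -0.027, 0.124], [0.126, 0.297, -0.947]]
wrist_force: [-0.9, 0.5, -0.5]
opening: 0.0167
gripper_force: 0.1
```

Request:
servo_tool(commands=[[-0.15, 0, 0.5, 0, 0, 0, -0.6], [-0.2, 0, 0.7, 0, 0, 0, -0.6], [-0.2, 0, 0.8, 0, 0, 0, -0.6], [-0.2, 0, 0.9, 0, 0, 0, -0.6], [-0.2, 0, 0.9, -0.25, 0, 0, -1], [0, 0, 0.9, -0.25, 0.68, 0, -1], [0, 0, 0, -0.25, 0.68, 0, -1], [0, 0, 0, -0.25, 0.68, 0, -1], [0, 0, 0, -0.25, 0.7, 0, -1], [0, 0, 0, 0, 0.7, 0, -1], [0, 0, 0, 0, 0, 0, -1], [0, 0, 0, 0, 0, 0, -1]])

```text
time: 10.55
tool_pos: [0.5206, 0.1463, 0.2707]
eef_rot: [[0.005, 1.0, 0.002], [1.0, -0.005, 0.017], [0.017, 0.002, -1.0]]
wrist_force: [-0.6, 0.6, 0.2]
opening: 0.0
gripper_force: 0.0
```

```bash
python3 - <<'E'
from h import *
import pickle
ims={};ms={}
for n in("wrist","scene","side"):
    ms[n]=ctrl.camera_model(n);ims[n]=ctrl.camera(n)
pickle.dump((ims,ms),open("v4.pkl","wb"))
s=ctrl.read_state();print(s["tool_pos"],s["eef_rot"].round(3),s["wrist_force"])
out=np.concatenate([crop(ims["scene"],320,150,80,110,5),cv2.resize(ims["side"][120:230,275:355],None,fx=5,fy=5)],1)
cv2.imwrite("pics/c5.png",out)
E
```

```text
[0.51924001 0.14638996 0.27132487] [[ 0.005  1.     0.002]
 [ 1.    -0.005  0.017]
 [ 0.017  0.002 -1.   ]] [0.14533377 0.33991352 0.45897599]
```

View pics/c5.png

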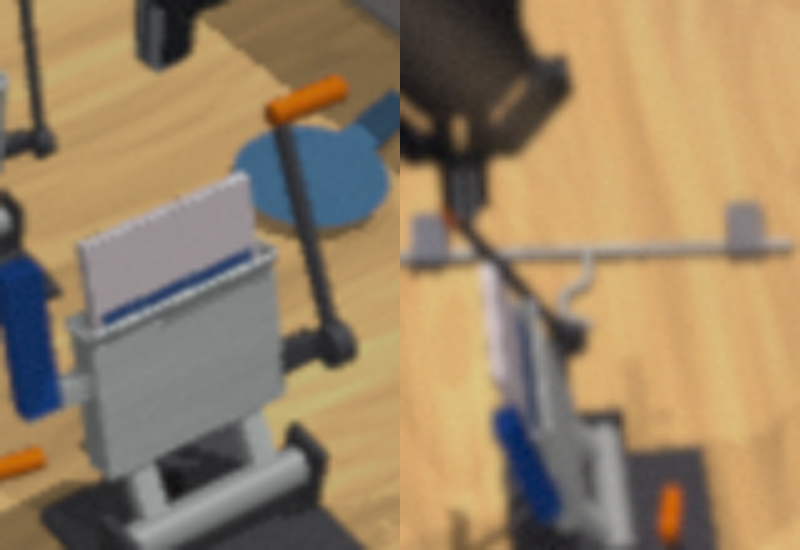

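```bash
python3 - <<'E'
from h import *
S,D=ctrl.camera_model("scene"),ctrl.camera_model("side")
q=np.array([0.5959,0.14455,-0.025])
print("chart top back pred",[((proj(S,FW(q,(-.011,y,.165)))-[320,150])*5).round() for y in(-.05,.05)],"seen (84,245),(248,178)")
def f(k):return FW(q,(-.125*np.sin(k[0]),.107,.06+.125*np.cos(k[0])))
r=least_squares(lambda k:proj(S,f(k))-[320+307/5,150+100/5],[.3]);print(r.x,r.fun,f(r.x),FW(q,(0,.107,.06)),(proj(D,f(r.x))-[275,120])*5+[400,0])
E
```

```text
chart top back pred [array([ 84., 252.]), array([249., 177.])] seen (84,245),(248,178)
[0.27133211] [ 0.00884888 -0.59073745] [0.51327604 0.25364948 0.19746786] [0.58084905 0.2519598  0.09232019] [445.61242904 192.42403287]
```

Request:
servo_tool(commands=[[-0.43, 0.72, 0, 0, 0, 0, -1], [-0.43, 0.72, 0, 0, 0, 0, -1], [-0.43, 0.72, 0, 0, 0, 0, -1], [-0.43, 0.72, 0, 0, 0, 0, -1], [-0.43, 0.72, 0, 0, 0, 0, -1], [-0.43, 0.72, 0, 0, 0, 0, -1], [0, 0, 0, 0, 0, 0, -1], [0, 0, 0, 0, 0, 0, -1]])

```text
time: 11.37
tool_pos: [0.4542, 0.2555, 0.2718]
eef_rot: [[0.001, 1.0, 0.002], [1.0, -0.001, 0.017], [0.017, 0.002, -1.0]]
wrist_force: [-0.1, 0.2, 0.1]
opening: -0.0
gripper_force: 0.0
```

Request:
servo_tool(commands=[[0.54, -0.9, -0.2, 0, 0, 0, -1], [0.54, -0.9, -0.2, 0, 0, 0, -1], [0.54, -0.9, -0.2, 0, 0, 0, -1], [0.54, -0.9, -0.2, 0, 0, 0, -1], [0.54, -0.9, -0.2, 0, 0, 0, -1], [0.54, -0.9, -0.2, 0, 0, 0, -1], [0, 0, -0.6, 0, 0, 0, -1], [0, 0, -0.6, 0, 0, 0, -1], [0, 0, -0.5, 0, 0, 0, -1], [0, 0, 0, 0, 0, 0, -1], [0, 0, 0, 0, 0, 0, -1]])

```text
time: 12.28
tool_pos: [0.5363, 0.118, 0.1988]
eef_rot: [[0.007, 1.0, 0.001], [1.0, -0.007, 0.016], [0.016, 0.001, -1.0]]
wrist_force: [0.5, -0.1, 0.2]
opening: 0.0004
gripper_force: 0.0
```

Request:
servo_tool(commands=[[0, 0, -0.1, 0, 0, 0, -1], [0, 0, -0.1, 0, 0, 0, -1], [0, 0, 0, 0, 0, 0, -1]])

```text
time: 12.53
tool_pos: [0.5366, 0.1194, 0.1943]
eef_rot: [[0.005, 1.0, 0.002], [1.0, -0.005, 0.017], [0.017, 0.002, -1.0]]
wrist_force: [-0.1, 0.5, -0.1]
opening: 0.0
gripper_force: 0.0
```

Request:
servo_tool(commands=[[0, 0, -0.1, 0, 0, 0, -1], [0, 0, -0.1, 0, 0, 0, -1], [0, 0, 0, 0, 0, 0, -1]])

```text
time: 12.78
tool_pos: [0.5363, 0.1196, 0.1888]
eef_rot: [[0.005, 1.0, 0.001], [1.0, -0.005, 0.017], [0.017, 0.001, -1.0]]
wrist_force: [-0.2, 0.2, 0.4]
opening: 0.0
gripper_force: 0.2
```

Request:
servo_tool(commands=[[0, 0, -0.08, 0, 0, 0, -1], [0, 0, 0, 0, 0, 0, -1]])

```text
time: 12.95
tool_pos: [0.5365, 0.1196, 0.1884]
eef_rot: [[0.005, 1.0, 0.002], [1.0, -0.005, 0.017], [0.017, 0.002, -1.0]]
wrist_force: [-2.6, -1.0, 7.4]
opening: 0.0002
gripper_force: 3.6
```

Request:
servo_tool(commands=[[0, 0, -0.08, 0, 0, 0, -1], [0, 0, 0, 0, 0, 0, -1]])

```text
time: 13.12
tool_pos: [0.5367, 0.1196, 0.1882]
eef_rot: [[0.005, 1.0, 0.003], [1.0, -0.005, 0.017], [0.017, 0.003, -1.0]]
wrist_force: [-4.7, -0.9, 15.9]
opening: -0.0002
gripper_force: 8.1
```

Request:
servo_tool(commands=[[0, 0, 0.6, 0, 0, 0, -1], [0, 0, 0.8, 0, 0, 0, -1], [0, 0, 0.8, 0, 0, 0, -1], [-0.54, 0.9, 0, 0, 0, 0, -1], [-0.54, 0.9, 0, 0, 0, 0, -1], [-0.54, 0.9, 0, 0, 0, 0, -1], [-0.54, 0.9, 0, 0, 0, 0, -1], [-0.54, 0.9, 0, 0, 0, 0, -1], [-0.54, 0.9, 0, 0, 0, 0, -1], [0, 0, -0.3, 0, 0, 0, -1], [0, 0, -0.8, 0, 0, 0, -1], [0, 0, -0.9, 0, 0, 0, -1]])

```text
time: 14.12
tool_pos: [0.4563, 0.2555, 0.1906]
eef_rot: [[0.003, 1.0, 0.005], [1.0, -0.003, 0.019], [0.019, 0.005, -1.0]]
wrist_force: [0.3, -0.6, 0.0]
opening: 0.0
gripper_force: 0.0
```

Request:
servo_tool(commands=[[0.4, 0, -0.1, 0, 0, 0, -1], [0.46, 0, 0, 0, 0, 0, -1], [0.46, 0, 0.05, 0, 0, 0, -1], [0.46, 0, 0.05, 0, 0, 0, -1], [0.46, 0, 0.1, 0, 0, 0, -1], [0.46, 0, 0.1, 0, 0, 0, -1], [0.46, 0, 0.1, 0, 0, 0, -1], [0, 0, 0, 0, 0, 0, -1]])

```text
time: 14.78
tool_pos: [0.5384, 0.2535, 0.1986]
eef_rot: [[0.008, 1.0, 0.006], [1.0, -0.008, 0.017], [0.017, 0.006, -1.0]]
wrist_force: [0.5, -1.3, 0.4]
opening: 0.0001
gripper_force: 0.0
```

Request:
servo_tool(commands=[[0.46, 0, 0, 0, 0, 0, -1], [0.46, 0, 0, 0, 0, 0, -1], [0.46, 0, 0, 0, 0, 0, -1], [0.46, 0, -0.1, 0, 0, 0, -1], [0.46, 0, -0.1, 0, 0, 0, -1], [0.46, 0, -0.1, 0, 0, 0, -1], [0.46, 0, -0.1, 0, 0, 0, -1], [0, 0, 0, 0, 0, 0, -1], [0, 0, 0, 0, 0, 0, -1], [-0.4, 0, 0.8, 0, 0, 0, -1], [-0.8, -0.2, 0.8, 0, 0, 0, -1], [-0.8, -0.5, 0.8, 0, 0, 0, -1]])

```text
time: 15.78
tool_pos: [0.5629, 0.2393, 0.2479]
eef_rot: [[0.001, 1.0, -0.0], [1.0, -0.001, 0.019], [0.019, -0.0, -1.0]]
wrist_force: [0.2, 0.1, 0.6]
opening: -0.0004
gripper_force: 0.0
```

```bash
python3 - <<'E'
from h import *
a=ctrl.camera("scene");b=ctrl.camera("side")
s=ctrl.read_state();print(s["tool_pos"],s["time"])
cv2.imwrite("pics/c6.png",np.concatenate([crop(a,310,140,100,130,4),crop(b,255,120,100,130,4)],1))
E
```

```text
[0.56363831 0.23685176 0.25221595] 15.8833
```

View pics/c6.png

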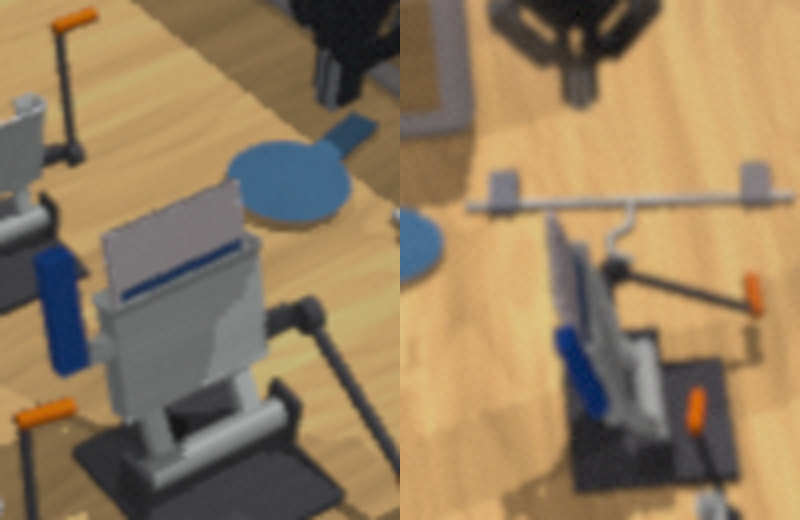

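Request:
servo_tool(commands=[[-0.22, -0.87, 0.5, -0.03, 0, -0.04, 0.2], [-0.22, -0.87, 0.1, -0.03, 0, -0.04, 0.2], [-0.22, -0.87, 0, -0.03, -0.3, -0.04, 0.2], [-0.22, -0.87, 0, -0.03, -0.6, -0.04, 0.2], [-0.22, -0.87, 0, -0.03, -0.6, -0.04, 0.2], [-0.22, -0.87, -0.2, -0.03, -0.6, -0.04, 0.2], [-0.22, -0.87, -0.6, -0.03, -0.6, -0.04, 0.2], [-0.22, -0.87, -0.6, 0, -0.7, 0, 0.2], [0, 0, 0, 0, 0, 0, 0.2], [0, 0, 0, 0, 0, 0, 0.2], [0, 0, 0, 0, 0, 0, 0.2]])

```text
time: 16.8
tool_pos: [0.5216, 0.0638, 0.2281]
eef_rot: [[0.027, 0.955, 0.295], [1.0, -0.027, -0.002], [0.006, 0.295, -0.955]]
wrist_force: [0.3, 0.2, 1.0]
opening: 0.0511
gripper_force: 0.0
```

```bash
python3 - <<'E'
from h import *
q=np.array([0.5959,0.14455,-0.025])
s=ctrl.read_state();T=s["tool_pos"];R=s["eef_rot"];A=Rz(q[2])@Ry(-.3)
print(T,(A.T@R).round(3),"local",((A.T@(T-[q[0],q[1],.035]))*1e3).round(1))
g=T-R[:,2]*.0; im=ctrl.camera("wrist");w=ctrl.camera_model("wrist")
print([proj(w,FW(q,p)).round() for p in((-.023,-.096,.17),(-.007,-.096,.17),(-.007,-.074,.17),(-.023,-.074,.17))])
b,gch,r=[im[...,i].astype(int) for i in range(3)]
m=((b>90)&(b>r+60)&(b>gch+40)).astype(np.uint8);n,l,st,c=cv2.connectedComponentsWithStats(m)
print([(st[i].tolist(),c[i].round()) for i in range(1,n) if st[i][4]>150])
cv2.imwrite("pics/w7.png",im)
E
```

```text
[0.52155599 0.063793   0.22806152] [[ 0.003  1.    -0.001]
 [ 1.    -0.003  0.005]
 [ 0.005 -0.001 -1.   ]] local [-12.  -82.6 205.8]
[array([292., 308.]), array([323., 308.]), array([323., 268.]), array([291., 269.])]
[([293, 265, 29, 38, 1025], array([307., 283.]))]
```

View pics/w7.png

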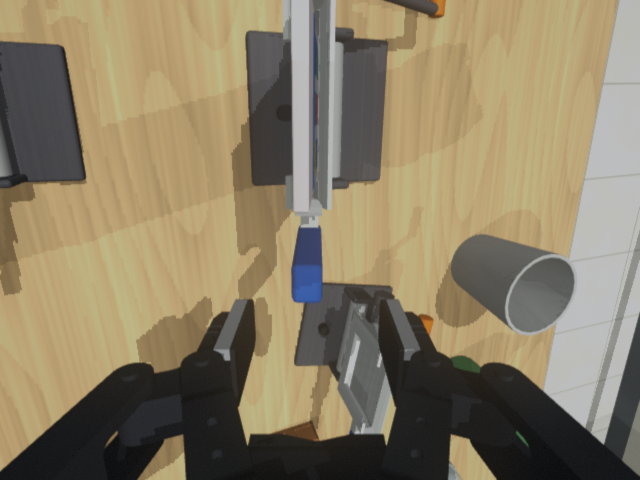

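```bash
python3 - <<'E'
from h import *
print(tri([("scene",(321.5,243.2)),("side",(329.2,222.5))]))
E
```

```text
(array([ 0.6127, -0.0041,  0.1692]), 0.1)
```

Request:
servo_tool(commands=[[-0.12, 0, -0.04, 0, 0, 0, 0.2], [0.157, 0, -0.51, 0, 0, 0, 0.2], [0.157, 0, -0.51, 0, 0, 0, 0.2], [0.157, 0, -0.51, 0, 0, 0, 0.2], [0.157, 0, -0.51, 0, 0, 0, 0.2], [0.157, 0, -0.51, 0, 0, 0, 0.2], [0.157, 0, -0.51, 0, 0, 0, 0.2], [0, 0, 0, 0, 0, 0, 0.2], [0, 0, 0, 0, 0, 0, 0.2]])

```text
time: 17.6
tool_pos: [0.5419, 0.0639, 0.1499]
eef_rot: [[0.026, 0.956, 0.294], [1.0, -0.027, -0.003], [0.005, 0.294, -0.956]]
wrist_force: [-1.3, 0.4, 0.1]
opening: 0.0514
gripper_force: 0.0
```

Request:
servo_tool(commands=[[0, 0, 0, 0, 0, 0, -0.3], [0, 0, 0, 0, 0, 0, -0.6], [0, 0, 0, 0, 0, 0, -1], [0, 0, 0, 0, 0, 0, -1], [0, 0, 0, 0, 0, 0, -1], [0, 0, 0, 0, 0, 0, -1], [0, 0, 0, 0, 0, 0, -1]], grip_force=80)

```text
time: 18.18
tool_pos: [0.5409, 0.0632, 0.1508]
eef_rot: [[0.028, 0.955, 0.294], [1.0, -0.028, -0.003], [0.005, 0.294, -0.956]]
wrist_force: [-4.3, 1.3, 6.0]
opening: 0.0154
gripper_force: 78.4
```

```bash
python3 - <<'E'
from h import *
q=np.array([0.5959,0.14455,-0.025])
s=ctrl.read_state();T=s["tool_pos"];R=s["eef_rot"];A=Rz(q[2])@Ry(-.3)
l=A.T@(T-[q[0],q[1],.035]);print(T,(A.T@R).round(3),"local",(l*1e3).round(1),s["wrist_force"])
p=T
for k in np.arange(-.25,.031,.05):
    n=FW(q,l,k);print(round(k,2),((n-p)*1e3).round(2),((n-p)/.025).round(3));p=n
E
```

```text
[0.54091329 0.0632413  0.15078054] [[ 0.005  1.    -0.002]
 [ 1.    -0.005  0.004]
 [ 0.004 -0.002 -1.   ]] local [-16.4 -82.7 126.3] [-4.33611115  1.3009233   5.95879842]
-0.25 [ 5.85 -0.15  2.5 ] [ 0.234 -0.006  0.1  ]
-0.2 [ 5.97 -0.15  2.21] [ 0.239 -0.006  0.088]
-0.15 [ 6.07 -0.15  1.9 ] [ 0.243 -0.006  0.076]
-0.1 [ 6.16 -0.15  1.6 ] [ 0.246 -0.006  0.064]
-0.05 [ 6.23 -0.16  1.29] [ 0.249 -0.006  0.052]
-0.0 [ 6.29 -0.16  0.98] [ 0.252 -0.006  0.039]
```

Request:
servo_tool(commands=[[0.117, -0.003, 0.05, 0.007, 0.286, 0, -1], [0.117, -0.003, 0.05, 0.007, 0.286, 0, -1], [0.12, -0.003, 0.044, 0.007, 0.286, 0, -1], [0.12, -0.003, 0.044, 0.007, 0.286, 0, -1], [0.121, -0.003, 0.038, 0.007, 0.286, 0, -1], [0.121, -0.003, 0.038, 0.007, 0.286, 0, -1], [0, 0, 0, 0, 0, 0, -1]])

```text
time: 18.77
tool_pos: [0.5592, 0.0625, 0.1572]
eef_rot: [[0.03, 0.989, 0.146], [1.0, -0.03, 0.0], [0.005, 0.146, -0.989]]
wrist_force: [-3.8, -0.2, 6.8]
opening: 0.0147
gripper_force: 79.2
```

Request:
servo_tool(commands=[[0.123, -0.003, 0.032, 0.007, 0.286, 0, -1], [0.123, -0.003, 0.032, 0.007, 0.286, 0, -1], [0.125, -0.003, 0.026, 0.007, 0.286, 0, -1], [0.125, -0.003, 0.026, 0.007, 0.286, 0, -1], [0.126, -0.003, 0.02, 0.007, 0.286, 0, -1], [0.126, -0.003, 0.02, 0.007, 0.286, 0, -1], [0, 0, 0, 0, 0, 0, -1], [0, 0, 0, 0, 0, 0, -1], [0, 0, 0, 0, 0, 0, -1]])

```text
time: 19.52
tool_pos: [0.5776, 0.0618, 0.1607]
eef_rot: [[0.03, 1.0, -0.001], [1.0, -0.03, 0.004], [0.004, -0.001, -1.0]]
wrist_force: [-1.9, -1.3, 3.6]
opening: 0.0151
gripper_force: 79.0
```

```bash
python3 - <<'E'
from h import *
a=ctrl.camera("scene");b=ctrl.camera("side")
s=ctrl.read_state();print(s["tool_pos"],s["eef_rot"].round(3),s["wrist_force"],s["opening"],s["time"])
cv2.imwrite("pics/c8.png",np.concatenate([crop(a,310,130,110,140,3.6),crop(b,265,110,110,140,3.6)],1))
S=ctrl.camera_model("scene");q=np.array([0.5959,0.14455,-0.025])
for k in(-.04,0,.03):print(k,[((proj(S,FW(q,(-.011,y,.165),k))-[310,130])*3.6).round() for y in(-.05,.05)])
E
```

```text
[0.57758469 0.06182911 0.16066569] [[ 0.03   1.    -0.001]
 [ 1.    -0.029  0.004]
 [ 0.004 -0.001 -1.   ]] [-2.90461763 -1.05840296  4.21097723] 0.015341338319187079 19.6167
-0.04 [array([135., 278.]), array([256., 222.])]
0 [array([141., 283.]), array([262., 227.])]
0.03 [array([146., 287.]), array([267., 231.])]
```

View pics/c8.png

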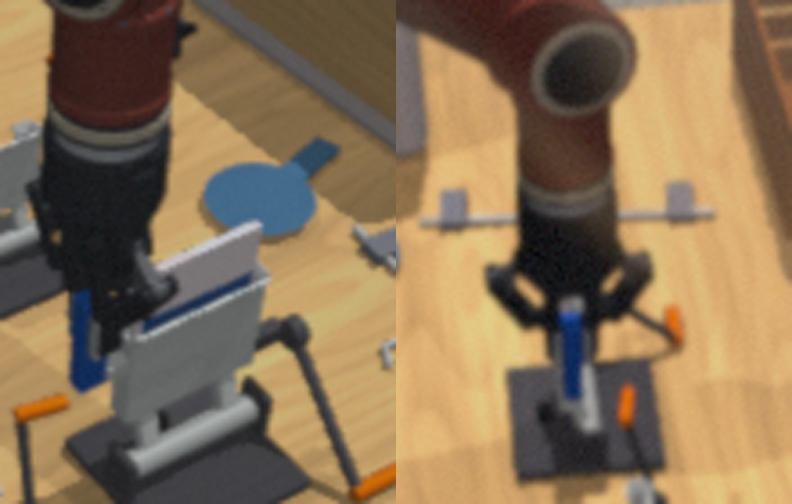

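```bash
python3 -c "
from rig import ctrl
print(ctrl.job_done())"
```

```text
the job is handed in; nothing more can be done
None
```

The job is handed in at about 20 s on the clock. The chart is in the largest frame's slot, with its top within a millimetre or so of the fully seated height. The kickstand is down behind the frame, and the gripper is still holding the frame upright (lean about 0) by its blue post. On the way in, the chart brushed the post and tilted in the gripper; I straightened it before inserting it, and the frame did not move.

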